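# Line up the breakfast tray by height

### The job

Take the pepper mill, spice jar, salt shaker and egg cup standing in front of the tray and stand them upright on the tray's four coasters, one in the middle of each, in order of height: the tallest next to the mug, stepping down to the shortest next to the bowl. Leave the mug and the bowl where they stand, and do not knock anything over.

Things in the scene. Friction and masses are not known exactly. Their poses are not given: they have to be found in the camera images.
- pepper_mill: dark turned-wood pepper mill, 170 mm tall, the tallest, upright between the robot and the tray (a similar one at the far right by the wall belongs to the room). Foot 58 mm wide; ball head 48 mm across from 123 to 159 mm, finial above. Grip firmly at the neck, about 122 mm up, 48 mm wide; pinched higher on the ball it may swing. 0.18 kg. Origin: centre of the underside, z up
- spice_jar: slim glass spice jar with a black cap, a cylinder 41 mm across and 105 mm tall, the second tallest, standing upright on the open worktop between the robot and the tray (similar jars at the far right by the wall belong to the room); 0.11 kg. Origin: centre of the underside, z up
- salt_shaker: white stoneware salt shaker with a steel cap, 80 mm tall, the third in height, standing upright between the robot and the tray; body a cylinder 45 mm across up to 50 mm height, cap 43 mm across from 57 to 70 mm, domed above; 0.12 kg. Origin: centre of the underside, z up
- egg_cup: pale turned-wood egg cup, 56 mm tall, the shortest of the four, standing upright between the robot and the tray; its cup is 48 mm across at the rim and its foot 41 mm; the cup, from 36 to 56 mm height, can be gripped across the outside; 0.05 kg. Origin: centre of the underside, z up
- coaster_1: white round tile coaster, 76 mm across and 6 mm thick, fixed on the oak tray; its top is 18 mm above the worktop. Origin: centre of its underside, z up. The coaster at the left end of the row (towards +y). The four stand in a straight row, 95 mm from centre to centre, on an oak tray 386 mm long, 100 mm wide and 12 mm thick, which runs roughly across the robot's view, turned by up to 8 degrees
- coaster_2: white round tile coaster, 76 mm across and 6 mm thick, fixed on the oak tray; its top is 18 mm above the worktop. Origin: centre of its underside, z up. Second from the left end of the row. A wall shelf hangs 0.55 m above the worktop behind the tray, from x = 0.72 m on, so do not lift high over the row
- coaster_3: white round tile coaster, 76 mm across and 6 mm thick, fixed on the oak tray; its top is 18 mm above the worktop. Origin: centre of its underside, z up. Third from the left end of the row
- coaster_4: white round tile coaster, 76 mm across and 6 mm thick, fixed on the oak tray; its top is 18 mm above the worktop. Origin: centre of its underside, z up. The coaster at the right end of the row (towards -y)
- mug: white mug with a green inside, 80 mm across and 91 mm tall, with a handle, standing on the worktop just beyond one end of the tray (left or right, varies), its middle in line with the row, its origin 0.28 m from the tray's middle. Not to be moved. Origin: on the underside, in the middle of its 113 mm overall length; the handle points to its own -y
- bowl: plain cream stoneware bowl, 135 mm across and 54 mm tall, standing on the worktop just beyond the other end of the tray, 0.28 m from the tray's middle. Not to be moved. Origin: centre of its underside
Not all that is in view belongs to the job. Leave any pink look-alike of the spice_jar alone.

How it is judged:
By the outcome, as a careful person would: the job done as asked, in the order asked, and still so for the second after the job is handed in, with the robot touching nothing.
It also fails if it takes over 120 s, if anything falls off the work surface, if the arm or the gripper's body presses on something with over 40 N, if the wrist force passes 120 N, or if a joint passes its speed limit or range.

### The arm

A 6-joint arm with a two-finger parallel gripper is mounted at the origin on a cart in front of the work surface, level with it; the furniture and walls round the work are solid. World frame = base frame: x ahead of the robot, y to its left, z up, the work surface at z = 0. Lengths are in mm, angles in rad, forces in N, time in s.
With the tool pointing down it reaches from about 250 to 800 mm from the base axis. Payload 8.5 kg.
Tool frame: the origin (TCP) lies midway between the tips of the shut fingers; the grasp point (between the pads) lies 19 mm behind it (env.pinch_z is the z of the grasp point in the tool frame, in mm); z points along the fingers, y is the line along which they close (so a half turn about z gives the same grasp; the last joint's range is limited). The gripper opens to 85 mm and grips with 20 to 120 N. Pads are 22 mm wide; open, the fingers measure 114 mm over their backs; the gripper's body (76 mm by 85 mm) begins 54 mm behind the grasp point. The pads swing forward as they close: fully open they stand 13 mm farther back than shut.
Start: joints at [-1.108, 0.238, -0.013, 1.319, 0, 1.571], TCP at [234.368, -469.735, 231.276] pointing down, gripper open.
Joint ranges: [-2.66, 2.66], [-1.03, 1.9], [-1.14, 1.46], [-1.82, 2.27], [-1.45, 1.34], [-3.14, 3.14]. Speed limits (rad/s): [2.22, 2.22, 2.79, 3.14, 3.14, 3.14].

### API

Orientations are given as a unit quaternion [w, x, y, z].
In Python, from bench import env, snapshot, order, cut_out, landmark_of gives the robot as it stands.
- The arm moves only by the shell command python3 -m inch 'ROWS' [FORCE]. ROWS is JSON, a list of rows, each an object of numbers: "x", "y", "z": the shift along the tool's x, y, z as a fraction of full scale; "spin": the turn about the tool's z as a fraction of full scale; "claw": the closure, from 0 (fully open) to 1 (shut). A call has 1 to 20 rows; each row shifts and turns the commanded pose from where the row before left it, along the tool's axes as they then stand; what a row does not reach is not made up. Full scale, the value 1, is 4 cm for a shift and pi rad for a turn. A row lasts 1/8 s, in which the tool goes at most 62.5 mm and 10.7 degrees, less where a joint would pass 70% of its speed; a pose out of reach is approached as far as the arm can. A call with a number of a shift or a turn outside -1 to 1 is refused whole. A call with a gripper value outside its range is refused whole. The fingers move at their own pace and stop on an object; FORCE is the grip in N (left out, the last holds). Time passes only in rows, so rows that do not move let the fingers close. It gives the time, the measured TCP pose, the force, the opening and the grip force at its end, in the units of the state.
- env.sense(): the state, without advancing time (a new reading comes with each control period).
- snapshot(name): name is "scene" or "top"; returns a dict with "img" (384x512x3 uint8, red, green, blue), "fx", "fy", "cx", "cy" (pixels), "dist_coeffs" ([k1, k2, p1, p2, k3] as OpenCV has them; the pictures are not rectified), "rvec" (rotation vector, rad) and "tvec" (3), from world to camera coordinates, as OpenCV has them. Camera axes: x right, y down, z forward; pixel columns grow to the right and rows downward; lengths in mm; the calibration is good to about 2 mm. A picture is of the moment at which its call begins. There is no depth.
- order.sign_off(): hands the job in; it is judged then, once.
Trained networks look in a picture, given as the dict that the camera call returned (one of the last four; its "shot" number tells which), for a name from the list of things; names that differ only in an ending like _2 or _b are one class to them, and where a whole thing is asked for, a point or a joint stands for the part that bears it (a point fixed in the world has none). Each returns a list of dicts, best first, with "confidence" (0 to 1); they miss things now and then, are a little off and sometimes report something else, mostly with a low value. They report only what shows in the picture. A call takes as long as a camera call. They do not tell look-alikes from the thing itself.
- cut_out(query, picture): "mask" (384x512 bool, what is visible of it) and "extent" ([left, top, right, bottom] as shares, 0 to 1, of the picture: columns of its width, rows of its height, round what is visible of it).
- landmark_of(query, picture): "at" ([column, row] as shares, 0 to 1, of the picture: columns of its width, rows of its height: a listed point, or the origin of a listed thing).
The state is a dict: "time_s": time; "joint_pos": joint angles; "dq": joint speeds; "joint_efforts": joint torques, N m; "position": TCP position; "ee_rot": TCP orientation; "contact_force": force on the tool from outside, world axes, zero at the start; "moment": the same for the moment, N m; "finger_gap": finger opening in mm; "grasp_force": force on a finger pad.
Only numpy, scipy, OpenCV 4.12 (cv2) and the standard library are available. Lean on these libraries where they do the work, as an engineer would, in place of code of your own. Each camera call takes 0.05 s, during which the arm holds its last target. There are 200 camera calls.

## Working session

There is one attempt and no reset: what is moved stays moved. The work goes in short steps, Python scripts to look and compute and a shell command to move; the robot and the scene stay as the last step left them, time stands still between calls to the robot, and variables do not carry over. Pictures are saved under pics/ and viewed, at most 14 in all, crops included, and the job is handed in when it is done.

```bash
mkdir -p pics; ls; cat > h.py <<'E'
import numpy as np, cv2
from bench import env, snapshot, order, cut_out, landmark_of
NAMES=["pepper_mill","spice_jar","salt_shaker","egg_cup","coaster_1","mug","bowl"]
def ray(p,uv):
    K=np.array([[p["fx"],0,p["cx"]],[0,p["fy"],p["cy"]],[0,0,1.]])
    n=cv2.undistortPoints(np.array([[uv]],float),K,np.array(p["dist_coeffs"],float))[0,0]
    R=cv2.Rodrigues(np.array(p["rvec"],float))[0]; t=np.array(p["tvec"],float).ravel()
    return -R.T@t, R.T@np.array([n[0],n[1],1])
def at_z(p,uv,z):
    c,d=ray(p,uv); return c+d*(z-c[2])/d[2]
def proj(p,X):
    K=np.array([[p["fx"],0,p["cx"]],[0,p["fy"],p["cy"]],[0,0,1.]])
    return cv2.projectPoints(np.array(X,float).reshape(-1,3),np.array(p["rvec"],float),np.array(p["tvec"],float),K,np.array(p["dist_coeffs"],float))[0][:,0]
def save(p,name): cv2.imwrite(f"pics/{name}.png",p["img"][:,:,::-1])
E
python3 - <<'E'
from h import *
for n in ["scene","top"]:
    p=snapshot(n); save(p,n+"1")
    print(n,"cam",ray(p,(256,192))[0].round(),ray(p,(256,192))[1].round(2))
    for q in NAMES:
        for r in landmark_of(q,p)[:6]:
            uv=np.array(r["at"])*[512,384]; print(q,round(r["confidence"],2),uv.round(1),at_z(p,uv,12 if 'coas' in q else 0)[:2].round(1))
s=env.sense(); print(s["position"],s["ee_rot"],s["time_s"],env.pinch_z)
E
```

```text
pics
scene cam [-296.  776.  849.] [ 0.57 -0.59 -0.57]
pepper_mill 0.65 [175.7 286.4] [416.2 309.1]
spice_jar 0.79 [325.5 196.4] [ 402.7 -247.8]
spice_jar 0.26 [262.4 185.1] [ 577.4 -154.2]
salt_shaker 0.95 [241.8 242.8] [422.9  83. ]
salt_shaker 0.34 [187.4 225.2] [581.4 140. ]
egg_cup 0.88 [284.1 216.4] [422.9 -83.7]
coaster_1 0.8 [188.7 228.9] [553.9 156.5]
coaster_1 0.78 [237.7 197.6] [569.  -40.7]
coaster_1 0.73 [217.1 213.4] [553.1  54.5]
coaster_1 0.54 [263.2 187.1] [ 555.7 -135. ]
mug 0.67 [150.4 254.4] [552.5 285.9]
bowl 0.68 [294. 174.] [ 552.  -274.1]
top cam [ 210.   -5. 1428.] [ 0.18 -0.01 -0.98]
pepper_mill 0.9 [150.5 207.2] [431.8 298.5]
pepper_mill 0.44 [266.  159.9] [569.5 -46.5]
spice_jar 0.85 [368.5 216. ] [ 394.3 -345.1]
spice_jar 0.82 [338.6 212. ] [ 407.9 -257. ]
spice_jar 0.56 [296.9 161.1] [ 564.2 -139.2]
spice_jar 0.48 [309.3 192.1] [ 469.  -172.7]
salt_shaker 0.61 [226.4 208.4] [424.6  73.3]
salt_shaker 0.22 [298.8 163. ] [ 558.2 -144.6]
egg_cup 0.56 [287.1 209.4] [ 418.5 -105.2]
coaster_1 0.9 [268.1 159.2] [568.5 -52.4]
coaster_1 0.8 [201.3 161.6] [564.8 146.5]
coaster_1 0.74 [234.9 162.1] [561.4  46.4]
coaster_1 0.59 [296.6 161.8] [ 559.  -137.1]
mug 0.78 [154.3 166.9] [554.2 289.6]
bowl 0.98 [345.8 163.1] [ 555.7 -286.2]
[ 234.37324955 -469.71754859  231.28999905] [-5.33283027e-05  9.73346205e-01  2.29340712e-01 -1.18401843e-05] 0.8 -18.700000000000003
```

```bash
python3 - <<'E'
import cv2
a=cv2.imread("pics/scene1.png");b=cv2.imread("pics/top1.png")
cv2.imwrite("pics/a.png",cv2.resize(a[130:340,110:390],(800,600),interpolation=3))
cv2.imwrite("pics/b.png",cv2.resize(b[110:300,110:410],(800,507),interpolation=3))
E
```

```text
(no output)
```

View pics/a.png

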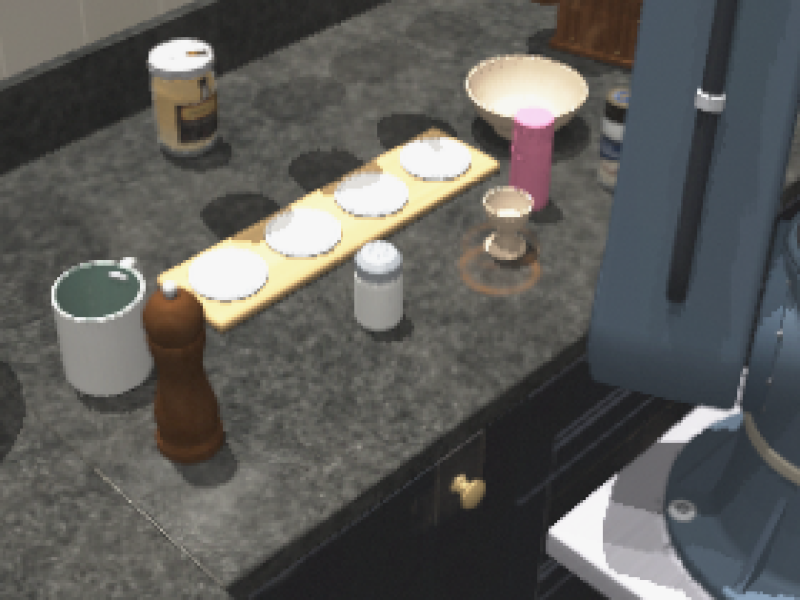

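View pics/b.png

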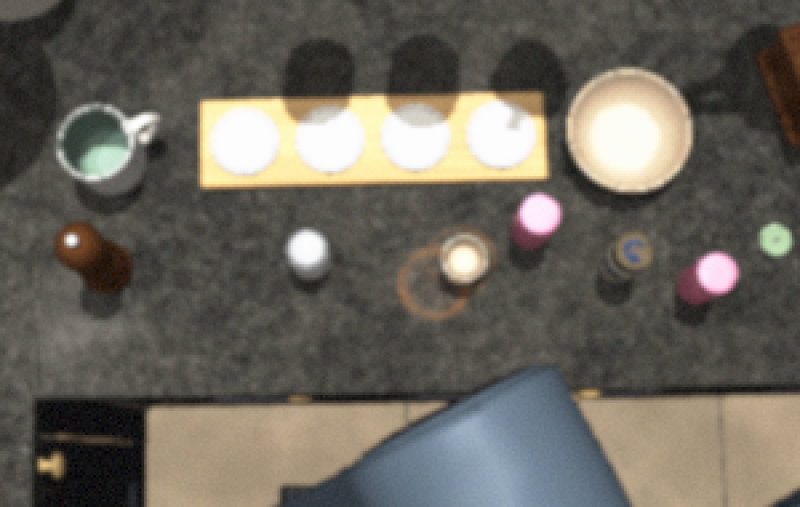

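Mug is at the left (crop 1: 100,325) and bowl at the right, so left to right: mill, jar, salt, egg. The jar is the dark-capped one at top crop (628,252). Pink jars at (537,220) and (710,275) stay. Next I refine positions from masks in both views.

```bash
cat >> h.py <<'E'
from scipy.optimize import minimize
PROF={"pepper_mill":[(0,29),(20,29),(60,21),(115,23),(123,21),(141,24),(159,15),(170,4)],
"spice_jar":[(0,20.5),(105,20.5)],"salt_shaker":[(0,22.5),(50,22.5),(57,21.5),(70,21.5),(80,8)],
"egg_cup":[(0,20.5),(5,20.5),(20,9),(36,21),(56,24)],"coaster_1":[(12,38),(18,38)]}
A=np.linspace(0,2*np.pi,40,endpoint=False)
def sil(p,q,x,y,z0=0):
    m=np.zeros((384*4,512*4),np.uint8); pr=PROF[q]
    for (a,ra),(b,rb) in zip(pr,pr[1:]):
        X=[[x+r*np.cos(t),y+r*np.sin(t),z0+z] for z,r in((a,ra),(b,rb)) for t in A]
        cv2.fillConvexPoly(m,cv2.convexHull(((proj(p,X)+.5)*4).round().astype(np.int32)),255)
    return cv2.resize(m,(512,384),interpolation=cv2.INTER_AREA)/255.
def fit(p,q,mask,x0,z0=0):
    w=cv2.GaussianBlur(mask.astype(float),(0,0),.7)
    f=lambda v:((cv2.GaussianBlur(sil(p,q,*v,z0),(0,0),.7)-w)**2).sum()
    r=minimize(f,x0,method="Nelder-Mead",options=dict(initial_simplex=np.array(x0)+[[0,0],[15,0],[0,15]],xatol=.3,fatol=.1))
    return r.x.round(1),round(r.fun/mask.sum(),3)
E
cat > look.py <<'E'
from h import *
import sys
P0={"pepper_mill":(425,303),"spice_jar":(405,-262),"salt_shaker":(424,78),"egg_cup":(420,-95)}
for n in ["scene","top"]:
    p=snapshot(n)
    for q in sys.argv[1:] or list(P0)+["coaster_1"]:
        for r in cut_out(q,p)[:5]:
            if r["mask"].sum()<20: continue
            ys,xs=np.nonzero(r["mask"]); uv=(xs.mean(),ys.mean())
            x0=at_z(p,uv,18 if 'coa' in q else PROF[q][-1][0]/2)[:2]
            print(n,q,round(r["confidence"],2),r["mask"].sum(),np.round(uv,1),x0.round(1),*fit(p,q,r["mask"],x0))
E
python3 look.py
```

```text
scene pepper_mill 0.64 1225 [173.1 260.6] [414.1 309.7] [425.4 302.3] 0.031
scene spice_jar 0.7 271 [324.1 177.6] [ 423.6 -259.3] [ 422.7 -259.9] 0.595
scene spice_jar 0.55 449 [296.  183.9] [ 459.5 -172.3] [ 456.3 -166.4] 0.105
scene salt_shaker 0.94 422 [241.7 229.9] [426.6  79.9] [433.5  74.1] 0.071
scene egg_cup 0.71 274 [287.1 207.4] [421.6 -92.5] [419.3 -89. ] 0.114
scene coaster_1 0.9 321 [239.1 198.5] [556.8 -34.7] [561.3 -38.2] 0.023
scene coaster_1 0.8 268 [261.8 185.8] [ 557.3 -130.3] [ 562.4 -134.5] 0.058
scene coaster_1 0.72 373 [215.2 211.7] [556.5  58.3] [560.5  55.3] 0.01
scene coaster_1 0.62 337 [189.5 226.3] [555.1 152.5] [560.9 149. ] 0.142
top pepper_mill 0.91 496 [145.1 206.6] [420.7 295.4] [423.6 299.8] 0.011
top spice_jar 0.86 276 [375.2 214.1] [ 392.7 -352.2] [ 392.  -349.7] 0.047
top spice_jar 0.8 290 [344.3 206. ] [ 417.5 -264.9] [ 417.  -263.3] 0.016
top spice_jar 0.76 252 [309.6 192.5] [ 458.4 -167.4] [ 458.2 -166.5] 0.027
top salt_shaker 0.61 224 [224.9 204.8] [428.9  75.5] [429.9  75.9] 0.028
top egg_cup 0.62 223 [283.  206.9] [422.  -91.8] [419.9 -90.3] 0.021
top coaster_1 0.96 481 [265.1 161.1] [561.2 -43.2] [562.2 -43. ] 0.02
top coaster_1 0.91 506 [201.7 162.9] [559.4 144.6] [560.7 145.2] 0.008
top coaster_1 0.87 487 [297.6 159.6] [ 564.4 -139.7] [ 565.8 -139.7] 0.013
top coaster_1 0.67 506 [232.8 162. ] [560.4  52.4] [561.5  53. ] 0.007
```

```bash
python3 -m inch '[{"spin":-0.0588,"claw":0},{"spin":-0.0588,"claw":0},{"spin":-0.0588,"claw":0},{"spin":-0.0588,"claw":0},{"spin":-0.0588,"claw":0},{"spin":-0.0588,"claw":0},{"x":0.9,"y":0.44,"claw":0},{"x":0.9,"y":0.44,"claw":0},{"x":0.9,"y":0.44,"claw":0},{"x":0.9,"y":0.44,"claw":0},{"x":0.9,"y":0.44,"claw":0},{"x":0.9,"y":0.44,"claw":0},{"x":0.9,"y":0.44,"claw":0},{"x":0.9,"y":0.44,"claw":0},{"x":0.9,"y":0.44,"claw":0},{"x":0.9,"y":0.44,"claw":0},{"claw":0}]' 40
```

```text
$[0]: bad value
```

```bash
python3 -m inch '[{"x":0,"y":0,"z":0,"spin":-0.0588,"claw":0}]' 40
```

```text
time_s: 1.52
position: [234.4, -469.8, 231.3]
ee_rot: [-0.0, 0.948, 0.32, -0.0]
contact_force: [0.9, -0.1, 0.4]
finger_gap: 85.5
grasp_force: 0.0
```

```bash
python3 -m inch '[{"x":0,"y":0,"z":0,"spin":-0.0588,"claw":0},{"x":0,"y":0,"z":0,"spin":-0.0588,"claw":0},{"x":0,"y":0,"z":0,"spin":-0.0588,"claw":0},{"x":0,"y":0,"z":0,"spin":-0.0588,"claw":0},{"x":0,"y":0,"z":0,"spin":-0.0588,"claw":0},{"x":0.9,"y":0.44,"z":0,"spin":0,"claw":0},{"x":0.9,"y":0.44,"z":0,"spin":0,"claw":0},{"x":0.9,"y":0.44,"z":0,"spin":0,"claw":0},{"x":0.9,"y":0.44,"z":0,"spin":0,"claw":0},{"x":0.9,"y":0.44,"z":0,"spin":0,"claw":0},{"x":0.9,"y":0.44,"z":0,"spin":0,"claw":0},{"x":0.9,"y":0.44,"z":0,"spin":0,"claw":0},{"x":0.9,"y":0.44,"z":0,"spin":0,"claw":0},{"x":0.9,"y":0.44,"z":0,"spin":0,"claw":0},{"x":0.9,"y":0.44,"z":0,"spin":0,"claw":0},{"x":0,"y":0,"z":0,"spin":0,"claw":0}]' 40
```

```text
time_s: 3.52
position: [411.0, -107.9, 231.3]
ee_rot: [-0.0, 0.706, 0.709, 0.0]
contact_force: [-0.6, 0.7, -0.3]
finger_gap: 85.5
grasp_force: 0.0
```

```bash
python3 -m inch '[{"x":0.45,"y":0.22,"z":0,"spin":0,"claw":0},{"x":0,"y":0,"z":0.8,"spin":0,"claw":0},{"x":0,"y":0,"z":0.8,"spin":0,"claw":0},{"x":0,"y":0,"z":0.8,"spin":0,"claw":0},{"x":0,"y":0,"z":0,"spin":0,"claw":0}]' 40; python3 look.py spice_jar egg_cup; python3 - <<'E'
from h import *
p=snapshot("scene"); cv2.imwrite("pics/c.png",cv2.resize(p["img"][120:300,160:400,::-1],(800,600),interpolation=3))
E
```

```text
time_s: 4.15
position: [417.2, -92.0, 133.8]
ee_rot: [-0.002, 0.707, 0.707, -0.001]
contact_force: [-0.7, 0.5, 0.5]
finger_gap: 85.3
grasp_force: 0.0
scene spice_jar 0.82 396 [295.4 185.6] [ 454.9 -164.3] [ 454.5 -162.9] 0.222
scene spice_jar 0.51 59 [321.  184.9] [ 405.2 -221.4] [ 430.1 -263.1] 6.409
scene egg_cup 0.73 315 [287.  207.6] [420.9 -91.7] [418.3 -88.1] 0.025
top spice_jar 0.85 258 [344.9 206.1] [ 417.3 -266.5] [ 416.6 -264.7] 0.038
top spice_jar 0.72 264 [374.7 214.2] [ 392.2 -350.7] [ 392. -349.] 0.067
```

View pics/c.png

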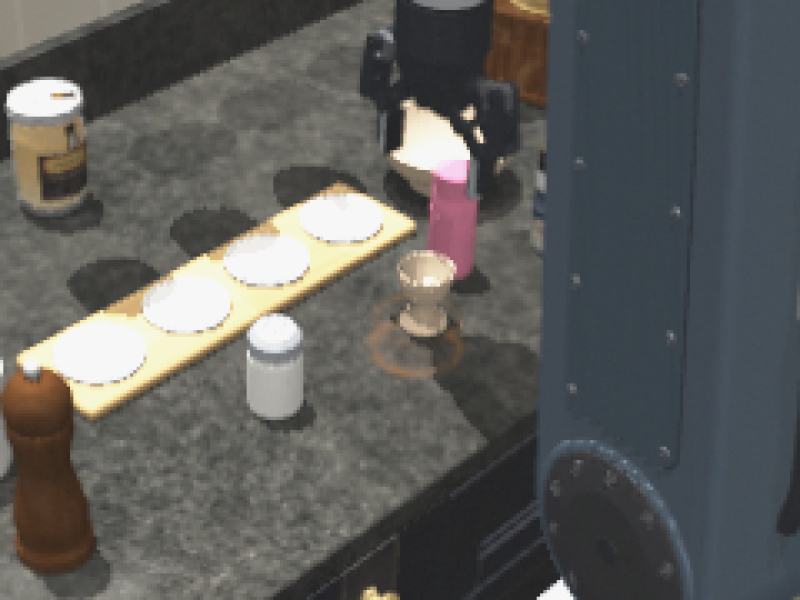

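The egg cup is intact at crop (425,290), with the open gripper above it and the fingers either side. I'm descending.

```bash
python3 -m inch '[{"x":0,"y":0,"z":0.8,"spin":0,"claw":0},{"x":0,"y":0,"z":0.8,"spin":0,"claw":0},{"x":0,"y":0,"z":0.6,"spin":0,"claw":0},{"x":0,"y":0,"z":0.35,"spin":0,"claw":0},{"x":0,"y":0,"z":0.2,"spin":0,"claw":0},{"x":0,"y":0,"z":0,"spin":0,"claw":0}]' 25
python3 -m inch '[{"x":0,"y":0,"z":0,"spin":0,"claw":0.3},{"x":0,"y":0,"z":0,"spin":0,"claw":0.4},{"x":0,"y":0,"z":0,"spin":0,"claw":0.5},{"x":0,"y":0,"z":0,"spin":0,"claw":0.6},{"x":0,"y":0,"z":0,"spin":0,"claw":0.6},{"x":0,"y":0,"z":0,"spin":0,"claw":0.6}]' 25
```

```text
time_s: 5.25
position: [419.1, -91.6, 25.3]
ee_rot: [-0.0, 0.707, 0.707, -0.0]
contact_force: [-0.5, -0.6, -0.4]
finger_gap: 85.3
grasp_force: 0.0
time_s: 6.0
position: [419.6, -91.7, 26.0]
ee_rot: [0.001, 0.707, 0.707, 0.0]
contact_force: [-0.4, 0.7, 5.7]
finger_gap: 46.0
grasp_force: 24.6
```

```bash
python3 -m inch '[{"x":0,"y":0,"z":-0.3,"spin":0,"claw":0.65},{"x":0,"y":0,"z":-0.5,"spin":0,"claw":0.65},{"x":0,"y":0,"z":-0.6,"spin":0,"claw":0.65},{"x":0,"y":0.4,"z":0,"spin":0,"claw":0.65},{"x":0,"y":0.7,"z":0,"spin":0,"claw":0.65},{"x":0,"y":0.7,"z":0,"spin":0,"claw":0.65},{"x":0,"y":0.7,"z":0,"spin":0,"claw":0.65},{"x":0,"y":0.7,"z":0,"spin":0,"claw":0.65},{"x":0,"y":0.4,"z":0,"spin":0,"claw":0.65},{"x":-0.5,"y":0,"z":0,"spin":0,"claw":0.65},{"x":-0.5,"y":0,"z":0,"spin":0,"claw":0.65},{"x":-0.2,"y":0,"z":0,"spin":0,"claw":0.65},{"x":0,"y":0,"z":0,"spin":0,"claw":0.65},{"x":0,"y":0,"z":0,"spin":0,"claw":0.65}]'; python3 look.py egg_cup coaster_1;python3 - <<'E'
from h import *
p=snapshot("scene"); cv2.imwrite("pics/d.png",cv2.resize(p["img"][120:300,160:400,::-1],(800,600),interpolation=3))
E
```

```text
time_s: 7.75
position: [562.8, -139.6, 81.4]
ee_rot: [-0.0, 0.707, 0.707, 0.0]
contact_force: [0.7, 0.1, -0.3]
finger_gap: 46.1
grasp_force: 25.7
scene egg_cup 0.5 181 [262.  166.5] [ 623.7 -199.3] [ 622.6 -200.3] 0.294
scene coaster_1 0.79 307 [261.9 186.1] [ 556.3 -129.6] [ 561.1 -133.6] 0.009
scene coaster_1 0.69 361 [215.6 211.8] [555.5  57.6] [559.5  54.1] 0.018
scene coaster_1 0.64 361 [189.6 225.8] [556.7 150.9] [561.6 147.8] 0.086
scene coaster_1 0.62 328 [239.4 198.4] [556.5 -35.8] [561.2 -39.6] 0.014
top egg_cup 0.26 489 [201.6 162.6] [557.6 143.8] [556.  147.7] 0.357
top coaster_1 0.94 346 [261.8 159.6] [566.2 -33.5] [566.7 -36.8] 0.356
top coaster_1 0.9 478 [233.1 161.8] [561.1  51.5] [562.3  51.6] 0.019
top coaster_1 0.88 516 [201.6 163. ] [559.  145.1] [560.5 146. ] 0.013
```

View pics/d.png

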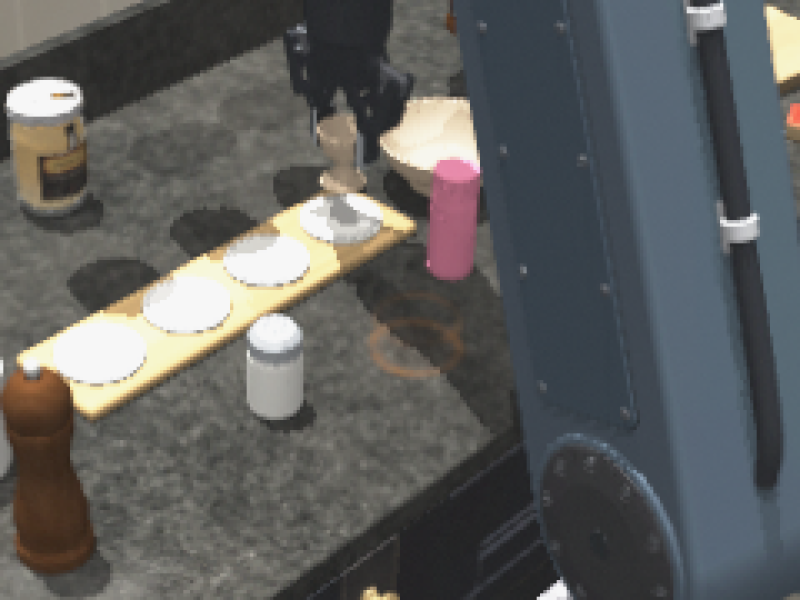

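The egg cup hangs upright (340,150) above coaster 4 (340,215). Now I'm lowering it.

```bash
python3 -m inch '[{"x":0,"y":0,"z":0.4,"spin":0,"claw":0.65},{"x":0,"y":0,"z":0.25,"spin":0,"claw":0.65},{"x":0,"y":0,"z":0.15,"spin":0,"claw":0.65},{"x":0,"y":0,"z":0.08,"spin":0,"claw":0.65},{"x":0,"y":0,"z":0.05,"spin":0,"claw":0.65},{"x":0,"y":0,"z":0,"spin":0,"claw":0.65},{"x":0,"y":0,"z":0,"spin":0,"claw":0.65}]'
```

```text
time_s: 8.98
position: [563.2, -139.6, 44.3]
ee_rot: [0.0, 0.707, 0.707, 0.0]
contact_force: [-1.0, 0.4, -0.0]
finger_gap: 45.7
grasp_force: 25.8
```

```bash
python3 -m inch '[{"x":0,"y":0,"z":0.03,"spin":0,"claw":0.65},{"x":0,"y":0,"z":0,"spin":0,"claw":0.65}]';python3 -m inch '[{"x":0,"y":0,"z":0,"spin":0,"claw":0.35},{"x":0,"y":0,"z":0,"spin":0,"claw":0.2},{"x":0,"y":0,"z":0,"spin":0,"claw":0},{"x":0,"y":0,"z":0,"spin":0,"claw":0},{"x":0,"y":0,"z":0,"spin":0,"claw":0},{"x":0,"y":0,"z":-0.5,"spin":0,"claw":0},{"x":0,"y":0,"z":-0.8,"spin":0,"claw":0},{"x":0,"y":0,"z":-0.9,"spin":0,"claw":0}]'
```

```text
time_s: 9.22
position: [563.3, -139.7, 44.0]
ee_rot: [0.001, 0.707, 0.707, 0.0]
contact_force: [-3.2, 1.0, 10.3]
finger_gap: 45.9
grasp_force: 26.1
time_s: 10.22
position: [562.6, -139.5, 131.4]
ee_rot: [-0.001, 0.707, 0.707, -0.0]
contact_force: [0.4, 0.1, 0.0]
finger_gap: 85.1
grasp_force: 0.0
```

```bash
python3 -m inch '[{"x":0.894,"y":-0.55,"z":0,"spin":0,"claw":0},{"x":0.894,"y":-0.55,"z":0,"spin":0,"claw":0},{"x":0.894,"y":-0.55,"z":0,"spin":0,"claw":0},{"x":0.894,"y":-0.55,"z":0,"spin":0,"claw":0},{"x":0.894,"y":-0.55,"z":0,"spin":0,"claw":0},{"x":0.894,"y":-0.55,"z":0,"spin":0,"claw":0},{"x":0,"y":0,"z":0,"spin":0,"claw":0}]' 40; python3 - <<'E'
from h import *
for n,z in (("scene",18),("top",18)):
    p=snapshot(n)
    for q,z in (("egg_cup",18),("salt_shaker",0)):
        for r in cut_out(q,p)[:2]:
            ys,xs=np.nonzero(r["mask"]); x0=at_z(p,(xs.mean(),ys.mean()),40)[:2]
            print(n,q,round(r["confidence"],2),r["mask"].sum(),*fit(p,q,r["mask"],x0,z))
E
```

```text
time_s: 11.1
position: [429.5, 76.5, 131.1]
ee_rot: [-0.0, 0.706, 0.708, 0.0]
contact_force: [-0.2, -0.7, 0.1]
finger_gap: 85.4
grasp_force: 0.0
scene egg_cup 0.66 70 [ 566.2 -150.5] 2.57
scene salt_shaker 0.55 454 [430.6  76.3] 0.031
top egg_cup 0.78 236 [ 565.6 -139.6] 0.039
top salt_shaker 0.57 511 [428.9 307.5] 0.335
```

```bash
python3 -m inch '[{"x":0,"y":0,"z":0.8,"spin":0,"claw":0},{"x":0,"y":0,"z":0.8,"spin":0,"claw":0},{"x":0,"y":0,"z":0.7,"spin":0,"claw":0},{"x":0,"y":0,"z":0.35,"spin":0,"claw":0},{"x":0,"y":0,"z":0.2,"spin":0,"claw":0},{"x":0,"y":0,"z":0,"spin":0,"claw":0}]'
python3 -m inch '[{"x":0,"y":0,"z":0,"spin":0,"claw":0.3},{"x":0,"y":0,"z":0,"spin":0,"claw":0.4},{"x":0,"y":0,"z":0,"spin":0,"claw":0.5},{"x":0,"y":0,"z":0,"spin":0,"claw":0.65},{"x":0,"y":0,"z":0,"spin":0,"claw":0.65},{"x":0,"y":0,"z":0,"spin":0,"claw":0.65}]' 40
```

```text
time_s: 12.15
position: [431.0, 74.5, 16.7]
ee_rot: [-0.0, 0.707, 0.707, -0.0]
contact_force: [-0.1, -0.4, 0.1]
finger_gap: 85.2
grasp_force: 0.0
time_s: 12.9
position: [431.1, 75.0, 17.6]
ee_rot: [0.0, 0.707, 0.707, 0.0]
contact_force: [-2.5, 0.0, 7.4]
finger_gap: 44.3
grasp_force: 39.8
```

```bash
python3 -m inch '[{"x":0,"y":0,"z":-0.3,"spin":0,"claw":0.65},{"x":0,"y":0,"z":-0.5,"spin":0,"claw":0.65},{"x":0,"y":0,"z":-0.7,"spin":0,"claw":0.65},{"x":-0.3,"y":0.34,"z":0,"spin":0,"claw":0.65},{"x":-0.58,"y":0.65,"z":0,"spin":0,"claw":0.65},{"x":-0.59,"y":0.65,"z":0,"spin":0,"claw":0.65},{"x":-0.59,"y":0.65,"z":0,"spin":0,"claw":0.65},{"x":-0.58,"y":0.65,"z":0,"spin":0,"claw":0.65},{"x":-0.3,"y":0.34,"z":0,"spin":0,"claw":0.65},{"x":0,"y":0,"z":0,"spin":0,"claw":0.65},{"x":0,"y":0,"z":0.5,"spin":0,"claw":0.65},{"x":0,"y":0,"z":0.3,"spin":0,"claw":0.65},{"x":0,"y":0,"z":0.15,"spin":0,"claw":0.65},{"x":0,"y":0,"z":0.06,"spin":0,"claw":0.65},{"x":0,"y":0,"z":0.03,"spin":0,"claw":0.65},{"x":0,"y":0,"z":0,"spin":0,"claw":0.65}]'
```

```text
time_s: 14.9
position: [562.5, -42.6, 35.8]
ee_rot: [0.0, 0.707, 0.707, 0.0]
contact_force: [-0.4, 0.3, 1.0]
finger_gap: 43.7
grasp_force: 41.2
```

```bash
python3 -m inch '[{"x":0,"y":0,"z":0.03,"spin":0,"claw":0.65},{"x":0,"y":0,"z":0,"spin":0,"claw":0.65}]';python3 -m inch '[{"x":0,"y":0,"z":0,"spin":0,"claw":0.35},{"x":0,"y":0,"z":0,"spin":0,"claw":0.2},{"x":0,"y":0,"z":0,"spin":0,"claw":0},{"x":0,"y":0,"z":0,"spin":0,"claw":0},{"x":0,"y":0,"z":0,"spin":0,"claw":0},{"x":0,"y":0,"z":-0.6,"spin":0,"claw":0},{"x":0,"y":0,"z":-0.8,"spin":0,"claw":0},{"x":0,"y":0,"z":-0.8,"spin":0,"claw":0},{"x":0,"y":0,"z":-0.8,"spin":0,"claw":0},{"x":-0.925,"y":-0.6,"z":0,"spin":0,"claw":0},{"x":-0.925,"y":-0.6,"z":0,"spin":0,"claw":0},{"x":-0.925,"y":-0.6,"z":0,"spin":0,"claw":0},{"x":-0.925,"y":-0.6,"z":0,"spin":0,"claw":0},{"x":-0.925,"y":-0.6,"z":0,"spin":0,"claw":0},{"x":-0.925,"y":-0.6,"z":0,"spin":0,"claw":0},{"x":0,"y":0,"z":0,"spin":0,"claw":0},{"x":0,"y":0,"z":0,"spin":0,"claw":0}]'
python3 - <<'E'
from h import *
for n in ("scene","top"):
    p=snapshot(n); cv2.imwrite(f"pics/e_{n}.png",cv2.resize(p["img"][110:300,110:410,::-1],(800,507),interpolation=3))
    for q,z in (("egg_cup",18),("salt_shaker",18),("spice_jar",0)):
        for r in cut_out(q,p)[:3]:
            ys,xs=np.nonzero(r["mask"]); x0=at_z(p,(xs.mean(),ys.mean()),40)[:2]
            print(n,q,round(r["confidence"],2),r["mask"].sum(),*fit(p,q,r["mask"],x0,z))
E
```

```text
time_s: 15.15
position: [562.5, -42.6, 35.7]
ee_rot: [0.0, 0.707, 0.707, 0.001]
contact_force: [-4.0, 0.5, 13.8]
finger_gap: 44.3
grasp_force: 42.4
time_s: 17.27
position: [418.3, -264.6, 154.1]
ee_rot: [-0.0, 0.707, 0.707, 0.0]
contact_force: [1.2, -0.2, 0.1]
finger_gap: 85.3
grasp_force: 0.0
scene egg_cup 0.54 246 [ 560.8 -134.8] 0.077
scene salt_shaker 0.66 383 [564.5 -41.8] 0.027
scene spice_jar 0.85 457 [ 456.3 -165.2] 0.049
top egg_cup 0.79 234 [ 564.  -137.8] 0.036
top egg_cup 0.36 541 [434.4 314.3] 0.389
top salt_shaker 0.72 274 [563.3 -42.6] 0.006
top spice_jar 0.6 273 [ 456.4 -167.4] 0.011
```

View pics/e_scene.png

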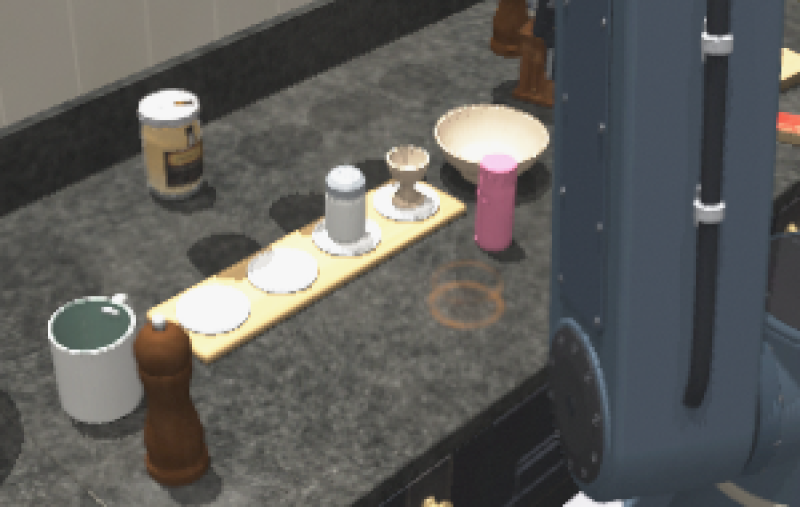

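Salt shaker (345,205) and egg cup (408,175) stand on coasters 3 and 4. Next is the jar.

```bash
python3 -m inch '[{"x":0,"y":0,"z":0.6,"spin":0,"claw":0},{"x":0,"y":0,"z":0.8,"spin":0,"claw":0},{"x":0,"y":0,"z":0.6,"spin":0,"claw":0},{"x":0,"y":0,"z":0.3,"spin":0,"claw":0},{"x":0,"y":0,"z":0.2,"spin":0,"claw":0},{"x":0,"y":0,"z":0,"spin":0,"claw":0}]'
python3 -m inch '[{"x":0,"y":0,"z":0,"spin":0,"claw":0.3},{"x":0,"y":0,"z":0,"spin":0,"claw":0.4},{"x":0,"y":0,"z":0,"spin":0,"claw":0.5},{"x":0,"y":0,"z":0,"spin":0,"claw":0.65},{"x":0,"y":0,"z":0,"spin":0,"claw":0.7},{"x":0,"y":0,"z":0,"spin":0,"claw":0.7}]' 40
```

```text
time_s: 18.42
position: [418.4, -264.7, 54.1]
ee_rot: [-0.0, 0.707, 0.707, -0.0]
contact_force: [-0.3, 0.7, 0.2]
finger_gap: 85.1
grasp_force: 0.0
time_s: 19.18
position: [418.0, -264.8, 54.5]
ee_rot: [0.0, 0.707, 0.707, -0.0]
contact_force: [-2.6, 0.3, 4.7]
finger_gap: 40.4
grasp_force: 39.1
```

```bash
python3 -m inch '[{"x":0,"y":0,"z":-0.35,"spin":0,"claw":0.7},{"x":0,"y":0,"z":-0.7,"spin":0,"claw":0.7},{"x":0,"y":0,"z":-0.8,"spin":0,"claw":0.7},{"x":0,"y":0,"z":-0.8,"spin":0,"claw":0.7},{"x":0,"y":0,"z":-0.6,"spin":0,"claw":0.7},{"x":0.4,"y":0.18,"z":0,"spin":0,"claw":0.7},{"x":0.8,"y":0.36,"z":0,"spin":0,"claw":0.7},{"x":0.8,"y":0.36,"z":0,"spin":0,"claw":0.7},{"x":0.8,"y":0.36,"z":0,"spin":0,"claw":0.7},{"x":0.8,"y":0.36,"z":0,"spin":0,"claw":0.7},{"x":0.8,"y":0.36,"z":0,"spin":0,"claw":0.7},{"x":0.8,"y":0.36,"z":0,"spin":0,"claw":0.7},{"x":0.8,"y":0.36,"z":0,"spin":0,"claw":0.7},{"x":0.8,"y":0.36,"z":0,"spin":0,"claw":0.7},{"x":0.8,"y":0.36,"z":0,"spin":0,"claw":0.7},{"x":0.32,"y":0.16,"z":0,"spin":0,"claw":0.7},{"x":0,"y":0,"z":0,"spin":0,"claw":0.7},{"x":0,"y":0,"z":0,"spin":0,"claw":0.7}]'
python3 - <<'E'
from h import *
for n in ("scene","top"):
    p=snapshot(n); cv2.imwrite(f"pics/f_{n}.png",cv2.resize(p["img"][110:300,110:410,::-1],(800,507),interpolation=3))
    for q,z in (("coaster_1",0),("spice_jar",130)):
        for r in cut_out(q,p)[:3]:
            ys,xs=np.nonzero(r["mask"]); x0=at_z(p,(xs.mean(),ys.mean()),40+z)[:2]
            print(n,q,round(r["confidence"],2),r["mask"].sum(),*fit(p,q,r["mask"],x0,z))
E
```

```text
time_s: 21.42
position: [560.7, 51.5, 183.9]
ee_rot: [-0.0, 0.707, 0.707, -0.0]
contact_force: [-0.5, -0.0, -0.9]
finger_gap: 40.1
grasp_force: 40.1
scene coaster_1 0.87 377 [560.6 148.5] 0.059
scene coaster_1 0.57 355 [561.1  54.7] 0.026
scene coaster_1 0.48 225 [ 561.  -134.2] 0.316
scene spice_jar 0.87 472 [557.2  59.8] 0.265
scene spice_jar 0.68 472 [342.3 -24.7] 0.376
top coaster_1 0.67 557 [433.1 313.6] 0.236
top coaster_1 0.63 239 [ 561.3 -135.8] 0.988
top coaster_1 0.45 73 [557.8 -71.1] 5.424
top spice_jar 0.78 305 [ 373.9 -315.3] 0.114
top spice_jar 0.59 263 [ 434.  -151.9] 0.124
```

View pics/f_scene.png

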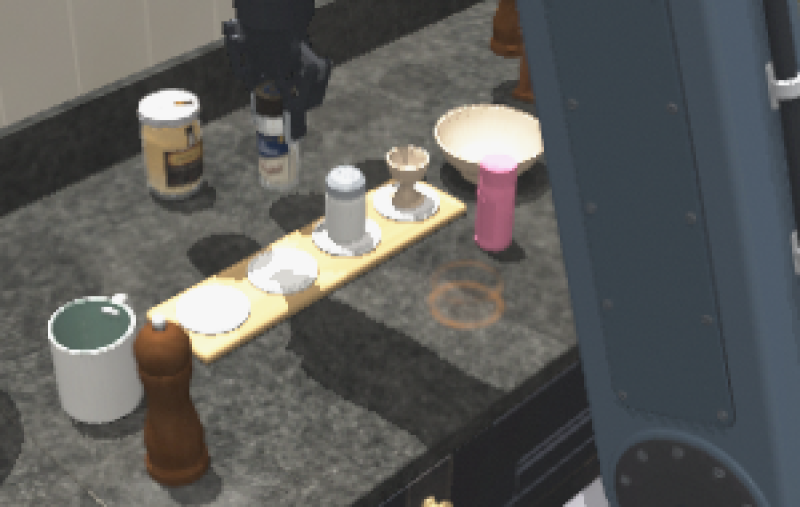

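The jar is held upright (277,140) above coaster 2 (283,270). I'm lowering it.

```bash
python3 -m inch '[{"x":0,"y":0,"z":0.5,"spin":0,"claw":0.7},{"x":0,"y":0,"z":0.8,"spin":0,"claw":0.7},{"x":0,"y":0,"z":0.7,"spin":0,"claw":0.7},{"x":0,"y":0,"z":0.4,"spin":0,"claw":0.7},{"x":0,"y":0,"z":0.2,"spin":0,"claw":0.7},{"x":0,"y":0,"z":0.1,"spin":0,"claw":0.7},{"x":0,"y":0,"z":0.05,"spin":0,"claw":0.7},{"x":0,"y":0,"z":0.03,"spin":0,"claw":0.7},{"x":0,"y":0,"z":0,"spin":0,"claw":0.7}]'
python3 - <<'E'
from h import *
for n in ("scene","top"):
    p=snapshot(n)
    for q,z in (("spice_jar",19),):
        for r in cut_out(q,p)[:3]:
            ys,xs=np.nonzero(r["mask"]); x0=at_z(p,(xs.mean(),ys.mean()),40+z)[:2]
            print(n,q,round(r["confidence"],2),r["mask"].sum(),*fit(p,q,r["mask"],x0,z))
E
```

```text
time_s: 22.85
position: [561.6, 52.2, 73.2]
ee_rot: [0.0, 0.707, 0.707, 0.0]
contact_force: [-0.2, -0.6, -1.2]
finger_gap: 40.2
grasp_force: 40.1
scene spice_jar 0.98 397 [559.6  57.7] 0.331
scene spice_jar 0.78 493 [ 437.1 -142.8] 0.037
scene spice_jar 0.75 184 [523.6 -23.3] 2.46
top spice_jar 0.65 270 [ 454.9 -164.3] 0.018
top spice_jar 0.6 292 [ 545.8 -113.3] 0.698
```

```bash
python3 -m inch '[{"x":0,"y":0,"z":0.03,"spin":0,"claw":0.7},{"x":0,"y":0,"z":0,"spin":0,"claw":0.7}]';python3 -m inch '[{"x":0,"y":0,"z":0,"spin":0,"claw":0.45},{"x":0,"y":0,"z":0,"spin":0,"claw":0.25},{"x":0,"y":0,"z":0,"spin":0,"claw":0},{"x":0,"y":0,"z":0,"spin":0,"claw":0},{"x":0,"y":0,"z":0,"spin":0,"claw":0},{"x":0,"y":0,"z":-0.6,"spin":0,"claw":0},{"x":0,"y":0,"z":-0.8,"spin":0,"claw":0},{"x":0,"y":0,"z":-0.8,"spin":0,"claw":0},{"x":0,"y":0,"z":-0.9,"spin":0,"claw":0},{"x":0.89,"y":-0.49,"z":0,"spin":0,"claw":0},{"x":0.89,"y":-0.49,"z":0,"spin":0,"claw":0},{"x":0.89,"y":-0.49,"z":0,"spin":0,"claw":0},{"x":0.89,"y":-0.49,"z":0,"spin":0,"claw":0},{"x":0.89,"y":-0.49,"z":0,"spin":0,"claw":0},{"x":0.89,"y":-0.49,"z":0,"spin":0,"claw":0},{"x":0.88,"y":-0.49,"z":0,"spin":0,"claw":0},{"x":0,"y":0,"z":0,"spin":0,"claw":0},{"x":0,"y":0,"z":0,"spin":0,"claw":0}]'
python3 - <<'E'
from h import *
for n in ("scene","top"):
    p=snapshot(n)
    for q,z in (("spice_jar",18),("pepper_mill",0)):
        for r in cut_out(q,p)[:3]:
            ys,xs=np.nonzero(r["mask"]); x0=at_z(p,(xs.mean(),ys.mean()),40+z)[:2]
            print(n,q,round(r["confidence"],2),r["mask"].sum(),*fit(p,q,r["mask"],x0,z))
E
```

```text
time_s: 23.3
position: [561.6, 52.2, 72.5]
ee_rot: [0.0, 0.707, 0.707, 0.0]
contact_force: [-1.8, 0.5, 7.3]
finger_gap: 40.3
grasp_force: 40.7
time_s: 25.55
position: [424.1, 300.8, 195.7]
ee_rot: [0.0, 0.707, 0.707, -0.0]
contact_force: [0.3, -0.2, 0.1]
finger_gap: 85.1
grasp_force: 0.0
scene spice_jar 0.93 487 [ 437.2 -143.1] 0.042
scene spice_jar 0.84 460 [ 375.5 -318.6] 0.027
scene spice_jar 0.64 488 [558.4  56. ] 0.076
scene pepper_mill 0.62 1198 [424.7 303.6] 0.038
top spice_jar 0.8 281 [ 454.3 -164.4] 0.01
top spice_jar 0.63 298 [ 388.2 -344.1] 0.031
top spice_jar 0.62 269 [560.6  55. ] 0.026
top pepper_mill 0.63 113 [434.2 277.2] 3.044
```

```bash
python3 -m inch '[{"x":0.02,"y":0.01,"z":0.5,"spin":0,"claw":0},{"x":0,"y":0,"z":0.8,"spin":0,"claw":0},{"x":0,"y":0,"z":0.6,"spin":0,"claw":0},{"x":0,"y":0,"z":0.3,"spin":0,"claw":0},{"x":0,"y":0,"z":0.13,"spin":0,"claw":0},{"x":0,"y":0,"z":0,"spin":0,"claw":0}]'
python3 -m inch '[{"x":0,"y":0,"z":0,"spin":0,"claw":0.3},{"x":0,"y":0,"z":0,"spin":0,"claw":0.4},{"x":0,"y":0,"z":0,"spin":0,"claw":0.5},{"x":0,"y":0,"z":0,"spin":0,"claw":0.65},{"x":0,"y":0,"z":0,"spin":0,"claw":0.65},{"x":0,"y":0,"z":0,"spin":0,"claw":0.65}]' 60
```

```text
time_s: 26.6
position: [424.8, 301.8, 102.9]
ee_rot: [-0.0, 0.707, 0.707, 0.0]
contact_force: [0.5, 0.3, 1.8]
finger_gap: 85.1
grasp_force: 0.0
time_s: 27.35
position: [424.5, 302.0, 103.5]
ee_rot: [-0.0, 0.707, 0.707, 0.001]
contact_force: [-1.8, 0.1, 7.9]
finger_gap: 46.5
grasp_force: 60.7
```

```bash
python3 -m inch '[{"x":0,"y":0,"z":-0.25,"spin":0,"claw":0.65},{"x":0,"y":0,"z":-0.5,"spin":0,"claw":0.65},{"x":0,"y":0,"z":-0.5,"spin":0,"claw":0.65},{"x":-0.3,"y":0,"z":0,"spin":0,"claw":0.65},{"x":-0.5,"y":0,"z":0,"spin":0,"claw":0.65},{"x":-0.6,"y":0,"z":0,"spin":0,"claw":0.65},{"x":-0.6,"y":0,"z":0,"spin":0,"claw":0.65},{"x":-0.6,"y":0.2,"z":0,"spin":0,"claw":0.65},{"x":-0.6,"y":0.4,"z":0,"spin":0,"claw":0.65},{"x":-0.4,"y":0.5,"z":0,"spin":0,"claw":0.65},{"x":-0.25,"y":0.6,"z":0,"spin":0,"claw":0.65},{"x":0,"y":0.6,"z":0,"spin":0,"claw":0.65},{"x":0,"y":0.5,"z":0,"spin":0,"claw":0.65},{"x":0,"y":0.4,"z":0,"spin":0,"claw":0.65},{"x":0,"y":0.21,"z":0,"spin":0,"claw":0.65},{"x":0,"y":0,"z":0,"spin":0,"claw":0.65},{"x":0,"y":0,"z":0,"spin":0,"claw":0.65}]'
python3 - <<'E'
from h import *
for n in ("scene","top"):
    p=snapshot(n)
    if n=="scene": cv2.imwrite(f"pics/g_{n}.png",cv2.resize(p["img"][110:300,110:410,::-1],(800,507),interpolation=3))
    for q,z in (("pepper_mill",50),("spice_jar",18)):
        for r in cut_out(q,p)[:3]:
            ys,xs=np.nonzero(r["mask"]); x0=at_z(p,(xs.mean(),ys.mean()),40+z)[:2]
            print(n,q,round(r["confidence"],2),r["mask"].sum(),*fit(p,q,r["mask"],x0,z))
E
```

```text
time_s: 29.48
position: [560.1, 147.4, 152.3]
ee_rot: [-0.0, 0.707, 0.707, -0.0]
contact_force: [-0.1, 0.1, -2.0]
finger_gap: 46.5
grasp_force: 61.8
scene pepper_mill 0.51 230 [511.7  96.7] 3.664
scene spice_jar 0.75 535 [559.   56.2] 0.019
scene spice_jar 0.56 478 [ 437.4 -143.2] 0.051
top spice_jar 0.87 284 [ 389.3 -343.9] 0.045
top spice_jar 0.79 274 [ 454.6 -164.3] 0.018
top spice_jar 0.66 264 [559.9  53.6] 0.034
```

View pics/g_scene.png

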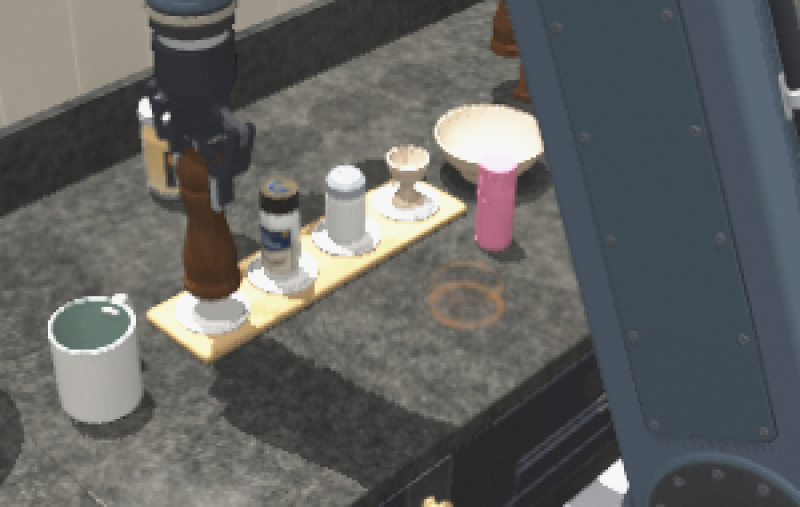

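The mill (210,225) is held upright above coaster 1 (212,312), and the jar is centred on coaster 2. I'm lowering the mill.

```bash
python3 -m inch '[{"x":0,"y":0,"z":0.3,"spin":0,"claw":0.65},{"x":0,"y":0,"z":0.2,"spin":0,"claw":0.65},{"x":0,"y":0,"z":0.12,"spin":0,"claw":0.65},{"x":0,"y":0,"z":0.08,"spin":0,"claw":0.65},{"x":0,"y":0,"z":0.05,"spin":0,"claw":0.65},{"x":0,"y":0,"z":0,"spin":0,"claw":0.65},{"x":0,"y":0,"z":0.03,"spin":0,"claw":0.65},{"x":0,"y":0,"z":0,"spin":0,"claw":0.65}]'
```

```text
time_s: 30.78
position: [561.2, 147.8, 121.7]
ee_rot: [0.0, 0.707, 0.707, 0.0]
contact_force: [-0.1, 0.0, 0.7]
finger_gap: 46.9
grasp_force: 62.0
```

```bash
python3 -m inch '[{"x":0,"y":0,"z":0.03,"spin":0,"claw":0.65},{"x":0,"y":0,"z":0,"spin":0,"claw":0.65}]';python3 -m inch '[{"x":0,"y":0,"z":0,"spin":0,"claw":0.38},{"x":0,"y":0,"z":0,"spin":0,"claw":0.25},{"x":0,"y":0,"z":0,"spin":0,"claw":0},{"x":0,"y":0,"z":0,"spin":0,"claw":0},{"x":0,"y":0,"z":0,"spin":0,"claw":0},{"x":0,"y":0,"z":-0.4,"spin":0,"claw":0},{"x":0,"y":0,"z":-0.7,"spin":0,"claw":0},{"x":0,"y":0,"z":-0.7,"spin":0,"claw":0},{"x":0,"y":0,"z":-0.5,"spin":0,"claw":0},{"x":0,"y":-1,"z":0,"spin":0,"claw":0},{"x":0,"y":-1,"z":0,"spin":0,"claw":0},{"x":0,"y":-1,"z":0,"spin":0,"claw":0},{"x":0,"y":-1,"z":0,"spin":0,"claw":0},{"x":0,"y":-1,"z":0,"spin":0,"claw":0},{"x":0,"y":0,"z":0,"spin":0,"claw":0},{"x":0,"y":0,"z":0,"spin":0,"claw":0}]'
python3 - <<'E'
from h import *
for n in ("scene","top"):
    p=snapshot(n)
    cv2.imwrite(f"pics/h_{n}.png",cv2.resize(p["img"][110:300,110:410,::-1],(800,507),interpolation=3))
    for q,z in (("pepper_mill",18),("spice_jar",18),("salt_shaker",18),("egg_cup",18),("coaster_1",0)):
        for r in cut_out(q,p)[:4]:
            ys,xs=np.nonzero(r["mask"]); x0=at_z(p,(xs.mean(),ys.mean()),40+z)[:2]
            print(n,q,round(r["confidence"],2),r["mask"].sum(),*fit(p,q,r["mask"],x0,z))
E
```

```text
time_s: 31.02
position: [561.3, 148.0, 121.6]
ee_rot: [0.0, 0.707, 0.707, 0.001]
contact_force: [-2.6, -0.7, 10.7]
finger_gap: 46.6
grasp_force: 63.6
time_s: 33.02
position: [361.9, 148.0, 213.2]
ee_rot: [0.0, 0.707, 0.707, 0.001]
contact_force: [0.1, -0.1, -0.0]
finger_gap: 85.4
grasp_force: 0.0
scene pepper_mill 0.77 1048 [562.3 147.9] 0.027
scene pepper_mill 0.49 500 [567.1  48.3] 0.773
scene spice_jar 0.96 528 [ 437.1 -141.4] 0.024
scene spice_jar 0.89 546 [559.7  55.8] 0.016
scene spice_jar 0.85 487 [ 375.5 -318.5] 0.017
scene salt_shaker 0.89 350 [560.2 -37.8] 0.092
scene egg_cup 0.69 1386 [523.2 316.4] 0.599
scene coaster_1 0.66 84 [ 554.6 -138.5] 2.298
scene coaster_1 0.6 150 [558.8 149.9] 1.623
scene coaster_1 0.57 186 [559.4 -34.7] 0.685
scene coaster_1 0.47 218 [558.6  56.9] 0.618
top pepper_mill 0.81 555 [562.7 145.8] 0.012
top spice_jar 0.79 291 [562.6  55.4] 0.008
top spice_jar 0.71 246 [ 390.2 -344.7] 0.149
top spice_jar 0.48 268 [ 453.7 -164.4] 0.014
top salt_shaker 0.82 245 [563.8 -42.2] 0.03
top coaster_1 0.71 264 [ 560.6 -135.3] 0.829
top coaster_1 0.67 284 [560.1  53. ] 0.74
top coaster_1 0.52 257 [561.3 -42.3] 0.878
top coaster_1 0.44 108 [558.1 143.8] 3.303
```

View pics/h_scene.png

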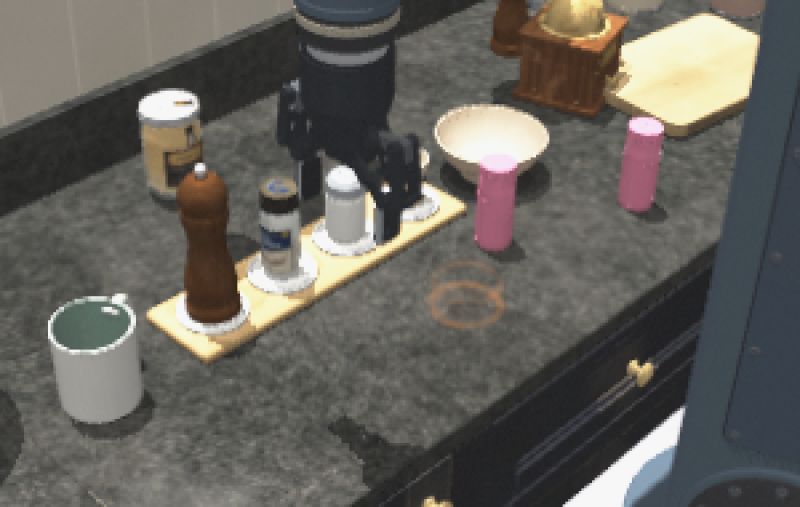

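View pics/h_top.png

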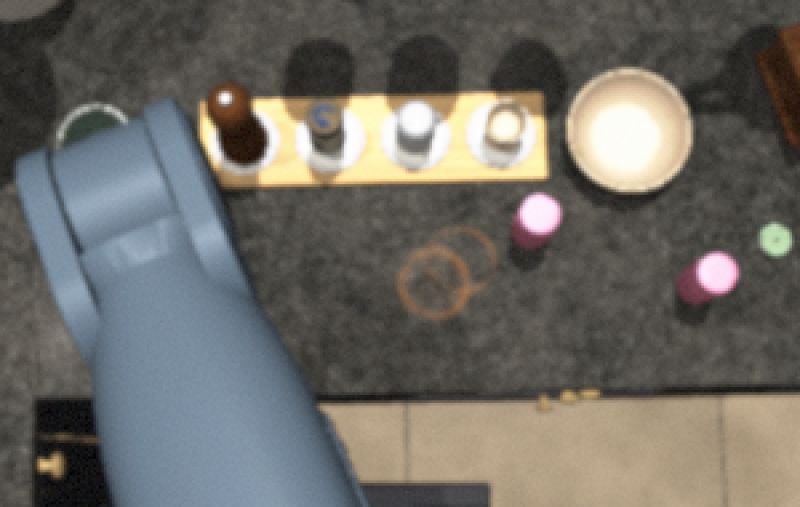

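All four stand upright and centred on their coasters in the right order: mill, jar, salt, egg at top crop x = 240, 330, 415 and 503. The mug, bowl and pink jars are undisturbed and the arm is clear.

```bash
python3 -c "
from bench import order
print(order.sign_off())"
```

```text
the job is handed in; nothing more can be done
None
```

Pepper mill, spice jar, salt shaker and egg cup stand upright on coasters 1 to 4, from the mug to the bowl, each within about 3 mm of centre by the camera fits, and the job was handed in at about 33 s.

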